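# Set a stirrer's click dial by count and start it

### The job

Set the magnetic stirrer to speed five and start it: wind its dial back anticlockwise until it meets its end stop, without forcing it, then turn it clockwise exactly five clicks from the stop without overshooting, let go of it, and only then push the round start button right down and release it. The drive is worn and has free play, so feel for the clicks rather than trusting the pointer. Leave the flask standing on the plate and the things beside the stirrer where they are.

Things in the scene. Friction and masses are not known exactly. Their poses are not given: they have to be found in the camera images.
- stirrer: Fixed magnetic stirrer, white, 264 x 184 mm; place and yaw vary. Origin: centre of its underside, on the worktop; x to its back, y to its left, z up. Low front deck, top 55 mm up (x -132 to -20 mm), with the dial at left (x -82, y +36) and the start button at right (x -85, y -52). Behind it a block 84 mm high with a round steel plate, 132 mm wide, top 92 mm up, its centre at x +60.
- dial_grip (a point): Where to grip the dial: on its upright axis, 25 mm above the deck; fixed to the housing, does not turn. The dial is a round black fluted knob, 38 mm wide (45 mm skirt in the lowest 5 mm), top 36 mm above the deck. Clockwise from above raises the setting. Clicks are 0.419 rad apart; hard stops at clicks 0 (anticlockwise end) and 9; it starts at click 2 to 4. Let go, it rests in the nearest click.
- windup (a joint): Twist of the drive spring between knob and click shaft, rad; dial torque is 0.6 N m per rad. 0 at rest or in the free play, positive turning clockwise, negative anticlockwise. Before each click it grows to about 0.2 in size; as the click passes it falls to nearly 0 and stays there for some 0.1 to 0.25 rad of turning. At a stop it keeps growing; past 0.5 (0.3 N m) the dial is forced.
- wiper (a joint): Hidden contact slide under the deck, moved by the click shaft: the setting. 0 m at click 0 (anticlockwise stop), 0.0002 m more per click clockwise, so five clicks are 0.0010 m. The noise of a reading (about 0.3 mm) exceeds a click. The knob itself does not show the setting: between knob and drive lies free play, up to about one click, taken up after each reversal almost without resistance.
- start_top (a point): Centre of the top face of the start button, a round bright metal push button of 24 mm diameter in a black round housing on the deck, when up. It is pressed straight down 6 mm.
- start (a joint): Travel of the start button, m: 0 up, 0.006 fully down; spring, 5 N fully down; it comes back up by itself.
- flask: Clear glass conical flask, 65 mm diameter at the foot, 108 mm tall, loose, standing upright on the steel plate. Origin: centre of its foot. Leave alone.
- bench_timer: Small white bench timer with three buttons, 58 x 68 x 19 mm, lying to the right of the stirrer; origin under its centre. Leave alone.
- weighing_jar: Clear glass weighing jar with lid, 43 mm diameter, 80 mm tall, standing to the right of the stirrer towards its back; origin under its centre. Leave alone.
- petri: Clear glass petri dish, 67 mm diameter, 18 mm tall, lying to the left of the stirrer towards its back; origin under its centre. Leave alone.

How it is judged:
By the outcome, as a careful person would: the job done as asked, in the order asked, and still so for the second after the job is handed in, with the robot touching nothing.
It also fails if it takes over 67 s, if anything falls off the work surface, if the arm or the gripper's body presses on something with over 40 N, if the wrist force passes 120 N, or if a joint passes its speed limit or range.

### The arm

A 6-joint arm with a two-finger parallel gripper is mounted at the origin on a cart in front of the work surface, level with it; the furniture and walls round the work are solid. World frame = base frame: x ahead of the robot, y to its left, z up, the work surface at z = 0. Lengths are in m, angles in rad, forces in N, time in s.
With the tool pointing down it reaches from about 0.325 to 0.775 m from the base axis. Payload 5.5 kg.
Tool frame: the origin (TCP) lies between the finger pads; the fingertips stand 8 mm ahead of it and the grasp point (between the pads) lies 11 mm behind it (tcp_to_tips is the distance from the TCP to the fingertips, in m); z points along the fingers, y is the line along which they close (so a half turn about z gives the same grasp; the last joint's range is limited). The gripper opens to 88 mm and grips with 3 to 60 N. Pads are 20 mm wide; open, the fingers measure 115 mm over their backs; the gripper's body (75 mm by 178 mm) begins 61 mm behind the grasp point.
Start: joints at [1.216, 0.091, 1.231, -0, 1.82, -0.057], TCP at [0.176, 0.574, 0.231] pointing down, gripper open.
Joint ranges: [-2.87, 2.87], [-0.86, 2.18], [0.17, 2.46], [-1.51, 4.65], [0.06, 2.69], [-2.65, 2.65]. Speed limits (rad/s): [2.57, 2.57, 3.01, 3.14, 3.14, 3.14].

### API

Orientations are given as a unit quaternion [w, x, y, z].
In Python, from bench import * gives the robot as it stands. Calls block until the motion is done:
- move_to(position, orientation): joint-space move of the TCP to a pose.
- move_l(position, speed=0.15, orientation=None): straight line of the TCP; orientation=None keeps the orientation; speed is the mean speed in m/s.
- movej(angles): joint-space move.
- gripper_open() and close(): open the fingers fully, or close them until they stop; the grip force is fixed at half the most.
- hold(seconds).
- inverse_kinematics(position, orientation): joint angles nearest the present ones, or None.
- state(): the state.
- get_image(name): name is "scene" or "top" or "wrist"; returns a dict with "frame" (384x512x3 uint8, blue, green, red), "depth" (384x512 float32, m along the optical axis (not along the pixel's ray), 0 where there is no reading), "camera_matrix" (3x3 intrinsics, pixels), "view" (4x4, takes a point from world to camera coordinates). Camera axes: x right, y up, looking along -z (the intrinsics and any distortion apply to the point x, -y, -z); pixel columns grow to the right and rows downward; lengths in m; the calibration is good to about 2 mm. A picture is of the moment at which its call begins.
A pose or a line that the arm cannot do raises IKError and nothing moves.
- job_done(): hands the job in; it is judged then, once.
The state is a dict: "time": time; "joint_pos": joint angles; "dq": joint speeds; "joint_torque": joint torques, N m; "ee_pos": TCP position; "ee_rot": TCP orientation; "ft_force": force on the tool from outside, world axes, zero at the start; "moment": the same for the moment, N m; "finger_gap": finger opening in m; "finger_force": force on a finger pad.
Only numpy, scipy, OpenCV 4.12 (cv2) and the standard library are available. Lean on these libraries where they do the work, as an engineer would, in place of code of your own. Each camera call takes 0.05 s, during which the arm holds its last target. There are 200 camera calls.

## Working session

There is one attempt and no reset: what is moved stays moved. The work goes in short steps, each a Python script; the robot and the scene stay as the last script left them, time stands still between calls to the robot, and variables do not carry over. Pictures are saved under pics/ and viewed, at most 10 in all, crops included, and the job is handed in when it is done.

```bash
ls; mkdir -p pics; python3 - <<'E'
from bench import *
import cv2
s=state();print(s)
for n in("top","scene"):
    i=get_image(n);cv2.imwrite(f"pics/{n}.png",i["frame"]);
    import numpy as np;np.savez(f"{n}.npz",**i);print(i["camera_matrix"],i["view"])
E
```

```text
pics
{'time': 0.0, 'joint_pos': array([ 1.21631631e+00,  9.18535011e-02,  1.23184626e+00,  3.39416573e-05,
        1.81983663e+00, -5.67196995e-02]), 'dq': array([ 5.50239776e-04,  1.98721869e-04, -6.07025438e-05, -1.15913070e-04,
        3.61965709e-04,  5.92284293e-04]), 'joint_torque': array([-3.72319118e-04, -4.46466315e+01, -4.06435704e+01,  6.96450309e-02,
        2.97738332e-02, -1.84088817e-04]), 'ee_pos': array([0.17593121, 0.57332961, 0.22953248]), 'ee_rot': array([-2.14516149e-04,  1.48326580e-01,  9.88937956e-01, -9.48041361e-04]), 'ft_force': array([ 0.0673472 ,  0.18614955, -0.74181785]), 'moment': array([0.01988339, 0.02453447, 0.01994816]), 'finger_force': 0.0, 'finger_gap': 0.0877986153451359}
[[420.80661472   0.         249.90023687]
 [  0.         420.80661472 195.3961555 ]
 [  0.           0.           1.        ]] [[-0.01035499 -0.99993665 -0.00441267  0.13706566]
 [ 0.99570853 -0.01071685  0.09192205 -0.58409217]
 [-0.09196352 -0.00344188  0.99575643 -1.12287814]
 [ 0.          0.          0.          1.        ]]
[[450.7708011    0.         256.01410487]
 [  0.         450.7708011  202.91792248]
 [  0.           0.           1.        ]] [[ 0.47377061 -0.88060862 -0.00835933 -0.16840398]
 [ 0.68171882  0.36072506  0.63650365 -0.50697777]
 [-0.55749517 -0.30725543  0.77122839 -0.62044337]
 [ 0.          0.          0.          1.        ]]
```

View pictures.

View pics/top.png

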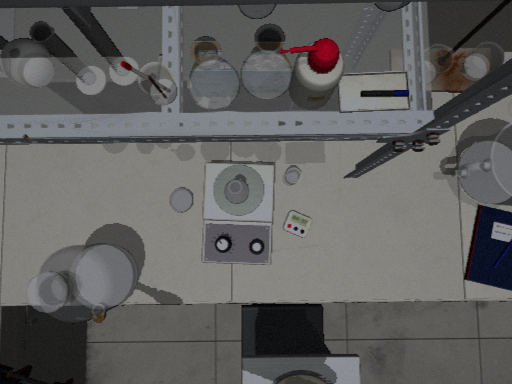

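View pics/scene.png

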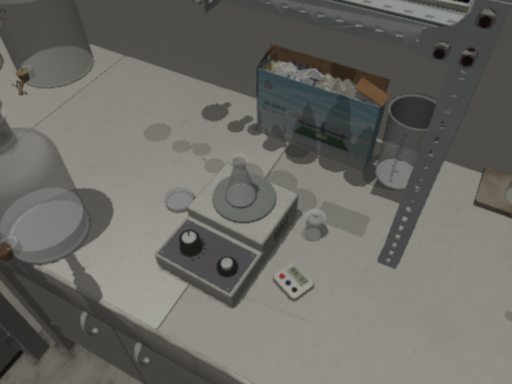

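```bash
cat >h.py <<'E'
import numpy as np,cv2
def ray(i,u,v,z):
    K=i["camera_matrix"];V=i["view"];R=V[:3,:3];t=V[:3,3]
    d=R.T@np.array([(u-K[0,2])/K[0,0],-(v-K[1,2])/K[1,1],-1]);c=-R.T@t
    return c+d*(z-c[2])/d[2]
def cloud(i):
    K=i["camera_matrix"];V=i["view"];D=i["depth"];v,u=np.mgrid[:D.shape[0],:D.shape[1]]
    P=np.stack([(u-K[0,2])/K[0,0]*D,-(v-K[1,2])/K[1,1]*D,-D],-1)
    return (P-V[:3,3])@V[:3,:3]
E
python3 - <<'E'
from h import *
t=dict(np.load("top.npz"));s=dict(np.load("scene.npz"))
np.set_printoptions(precision=4,suppress=True)
print(ray(t,223,243,.091),ray(t,257,246,.075), ray(s,190,237,.091),ray(s,228,263,.075))
for c in[(205,163),(274,163),(203,262),(271,264)]:print(ray(t,*c,.084 if c[1]<200 else .055))
P=cloud(t)
for n,u,v in[("carboy",100,270),("b",50,290),("rail",240,125),("rail",390,150),("flask",236,185),("dial",223,243),("btn",257,246),("jar",292,172),('fl',310,90)]:print(n,P[v,u])
m=(t["depth"]>0)
for x0,x1,y0,y1 in[(.2,.45,.15,.6),(.45,.62,.1,.6)]:
    q=m&(P[...,0]>x0)&(P[...,0]<x1)&(P[...,1]>y0)&(P[...,1]<y1);print(P[q][:,2].max(), P[q&(P[...,2]>.1)].min(0) if (q&(P[...,2]>.1)).any() else'',P[q&(P[...,2]>.1)].max(0) if (q&(P[...,2]>.1)).any() else'')
q=m&(P[...,2]>.12)&(P[...,0]<.75)&(P[...,1]<.2)&(P[...,1]>-.3);print(P[q].min(0),P[q].max(0))
cv2.imwrite("pics/c.png",cv2.resize(t["frame"][150:280,150:330],None,fx=4,fy=4,interpolation=2))
E
```

```text
[0.4582 0.2007 0.091 ] [0.4493 0.1137 0.075 ] [0.4577 0.1982 0.091 ] [0.4499 0.1099 0.075 ]
[0.6667 0.2473 0.084 ]
[0.6647 0.0668 0.084 ]
[0.4084 0.2559 0.055 ]
[0.4014 0.0773 0.055 ]
carboy [0.4049 0.4617 0.2368]
b [0.3764 0.5183 0.3468]
rail [0.6532 0.1438 0.5153]
rail [ 0.6348 -0.1347  0.3912]
flask [0.6068 0.1663 0.0929]
dial [0.4583 0.2004 0.0943]
btn [0.4493 0.1137 0.0768]
jar [0.6416 0.0194 0.0759]
fl [0.6774 0.0443 0.6064]
0.3504082732451136 [0.2001 0.4394 0.1001] [0.45   0.5998 0.3504]
0.23526941713426086 [0.4501 0.1353 0.1005] [0.62   0.5667 0.2353]
[ 0.5631 -0.1703  0.1204] [0.75  0.2   0.907]
```

View pics/c.png

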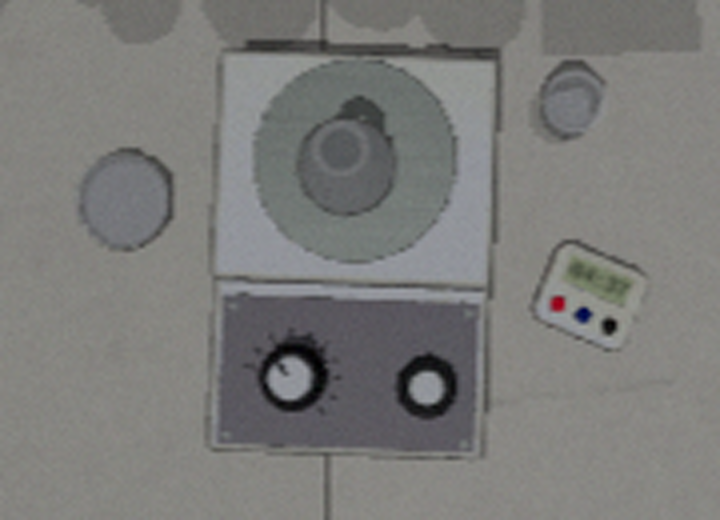

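```bash
python3 - <<'E'
from h import *
from bench import *
np.set_printoptions(precision=3,suppress=True)
for n in("top","scene"):
    t=dict(np.load(n+".npz"));P=cloud(t);m=t["depth"]>0
    for z0,z1 in[(.02,.1),(.1,.2),(.2,.3),(.3,.6)]:
        q=m&(P[...,2]>z0)&(P[...,2]<z1)&(P[...,1]>.32)&(P[...,0]<.7)&(P[...,0]>.1);p=P[q]
        if len(p):
            r=np.hypot(p[:,0],p[:,1]);o=np.argsort(r)[:max(1,len(r)//200)];print(n,z0,len(p),p.min(0),p.max(0),"near",p[o[-1]],r[o[-1]])
q=[0,1,0,0]
for r,z in[(.35,.25),(.38,.25),(.36,.35),(.4,.35),(.42,.4)]:
    p=[r*np.cos(1.273),r*np.sin(1.273),z];print(r,z,inverse_kinematics(p,state()["ee_rot"]))
for a in np.arange(0,3.2,.4):
    print(a,inverse_kinematics([.457,.199,.15],[0,np.cos(a/2),np.sin(a/2),0]))
E
```

```text
top 0.02 625 [0.258 0.32  0.02 ] [0.603 0.54  0.1  ] near [0.323 0.456 0.075] 0.5589977098437795
top 0.1 869 [0.296 0.439 0.1  ] [0.46  0.531 0.2  ] near [0.323 0.456 0.139] 0.5589690299727015
top 0.2 3856 [0.163 0.44  0.2  ] [0.46  0.623 0.3  ] near [0.171 0.522 0.23 ] 0.5494152900037953
top 0.3 7798 [0.189 0.32  0.3  ] [0.7   0.635 0.52 ] near [0.197 0.55  0.317] 0.5844568522173322
scene 0.02 2564 [0.262 0.32  0.02 ] [0.7   0.958 0.1  ] near [0.318 0.457 0.024] 0.5567259689759321
scene 0.1 3204 [0.289 0.435 0.1  ] [0.453 0.519 0.2  ] near [0.335 0.444 0.157] 0.5563689789369647
scene 0.2 3672 [0.304 0.434 0.2  ] [0.458 0.558 0.3  ] near [0.324 0.454 0.2  ] 0.5577206843406225
scene 0.3 163 [0.377 0.485 0.3  ] [0.413 0.517 0.344] near [0.382 0.485 0.32 ] 0.6171845086389683
0.35 0.25 [ 1.176 -0.581  1.762 -0.     1.962 -0.097]
0.38 0.25 [ 1.183 -0.497  1.707 -0.     1.934 -0.09 ]
0.36 0.35 [ 1.178 -0.475  1.508 -0.     2.11  -0.095]
0.4 0.35 [ 1.188 -0.373  1.436 -0.     2.081 -0.085]
0.42 0.4 [ 1.192 -0.274  1.264 -0.     2.153 -0.081]
0.0 [ 0.342 -0.185  1.641 -0.     1.686  1.913]
0.4 [ 0.342 -0.185  1.641 -0.     1.686  1.513]
0.8 [ 0.342 -0.185  1.641 -0.     1.686  1.113]
1.2000000000000002 [ 0.342 -0.185  1.641 -0.     1.686  0.713]
1.6 [ 0.342 -0.185  1.641 -0.     1.686  0.313]
2.0 [ 0.342 -0.185  1.641 -0.     1.686 -0.087]
2.4000000000000004 [ 0.342 -0.185  1.641 -0.     1.686 -0.487]
2.8000000000000003 [ 0.342 -0.185  1.641 -0.     1.686 -0.887]
```

```bash
python3 - <<'E'
from h import *
from bench import *
np.set_printoptions(precision=3,suppress=True)
r=state()["ee_rot"]
q=inverse_kinematics([.36*np.cos(1.273),.36*np.sin(1.273),.28],r)
movej(q);print(state()["time"])
q=np.array(q);q[0]=.342;q[5]=.5;movej(q);print(state()["time"],state()["ee_pos"])
q=np.array(inverse_kinematics([.457,.199,.2],state()["ee_rot"]));q[5]=.5;movej(q)
s=state();print(s["time"],s["ee_pos"],s["ee_rot"],s["joint_pos"])
i=get_image("wrist");np.savez("w.npz",**i);cv2.imwrite("pics/w.png",i["frame"])
for p in[(.457,.199,.091),(.449,.112,.075)]:
    c=i["view"]@np.r_[p,1];k=i["camera_matrix"];print(k[0,0]*c[0]/-c[2]+k[0,2],k[1,1]*-c[1]/-c[2]+k[1,2])
E
```

```text
1.0667
2.1917 [0.326 0.153 0.28 ]
2.875 [0.456 0.2   0.201] [-0.001  0.76   0.65  -0.001] [ 0.344 -0.185  1.551  0.     1.778  0.5  ]
256.16152254851494 189.86788006833504
261.91839657773363 272.629223917893
```

View pics/w.png

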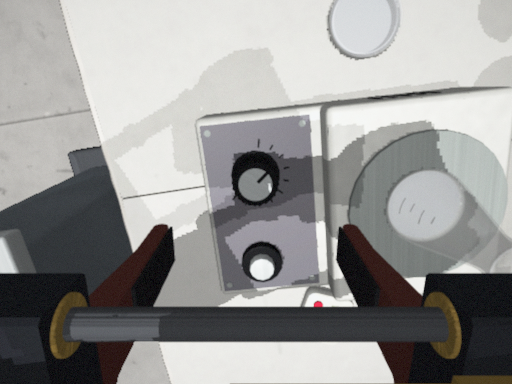

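```bash
python3 - <<'E'
from h import *
np.set_printoptions(precision=4,suppress=True)
i=dict(np.load("w.npz"));P=cloud(i)
m=(P[...,2]>.086)&(P[...,2]<.098);m[:, :225]=0;m[:,290:]=0;m[:140]=0;m[220:]=0
v,u=np.nonzero(m);print("dial top px",u.mean(),v.mean(),len(u),np.median(P[m],0),(P[m].min(0)+P[m].max(0))/2,np.ptp(P[m],0))
sub=P[235:295,235:290];print("btn z",np.median(P[262:272,258:267].reshape(-1,3),0), "deck z",np.median(P[215:230,280:300].reshape(-1,3),0))
c=cv2.resize(i["frame"][130:300,190:340],None,fx=3.5,fy=3.5,interpolation=2);cv2.imwrite("pics/w2.png",c)
g=i["frame"].min(2)>200;g[:245]=0;g[285:]=0;g[:,240:]&=True;g[:,:240]=0;g[:,285:]=0
v,u=np.nonzero(g);print("btn px",u.mean(),v.mean(),len(u),np.ptp(u),np.ptp(v))
for z in(.073,.075,.077):print(ray(i,262,267,z))
print(ray(i,255.5,184,.091))
E
```

```text
dial top px 255.2382425742574 182.31126237623764 1616 [0.4572 0.2055 0.0906] [0.4571 0.2042 0.0898] [0.0388 0.0393 0.0074]
btn z [0.4503 0.1191 0.0765] deck z [0.4821 0.1511 0.0551]
btn px 261.5927977839335 268.9861495844875 361 22 20
[0.4498 0.1168 0.073 ]
[0.45   0.1179 0.075 ]
[0.4501 0.1191 0.077 ]
[0.4572 0.2041 0.091 ]
```

View pics/w2.png

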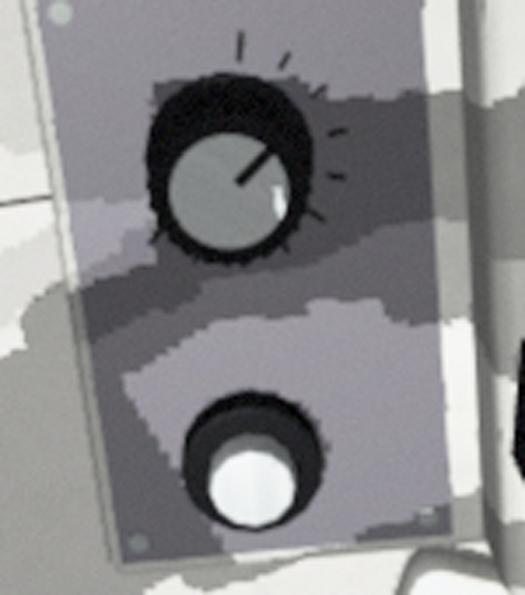

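```bash
python3 - <<'E'
from h import *
from bench import *
np.set_printoptions(precision=4,suppress=True)
q=state()["joint_pos"]
def mid(P,lo,hi,near):
    m=(P[...,2]>lo)&(P[...,2]<hi)&(np.hypot(P[...,0]-near[0],P[...,1]-near[1])<.035)
    p=P[m];c,r=cv2.minEnclosingCircle(p[:,:2].astype(np.float32)*1000)
    return (p.max(0)+p.min(0))/2,np.ptp(p,0),np.array(c),r,np.median(p[:,2])
for a in(2.0,-1.14):
    q[5]=a;movej(q);i=get_image("wrist");np.savez(f"w{a}.npz",**i);P=cloud(i)
    print(a,state()["time"],state()["ee_pos"]);print(mid(P,.086,.096,(.457,.202)));print(mid(P,.073,.081,(.45,.115)))
E
```

```text
2.0 4.3167 [0.4563 0.1996 0.2023]
(array([0.4572, 0.2033, 0.0896]), array([0.0394, 0.0394, 0.0071]), array([457.1964, 203.3495]), 19.81325912475586, np.float64(0.0906017720018541))
(array([0.45  , 0.1158, 0.0757]), array([0.0227, 0.0236, 0.0054]), array([450.0146, 115.7475]), 11.789512634277344, np.float64(0.07611997280258131))
-1.14 7.0167 [0.4564 0.1996 0.2016]
(array([0.4561, 0.2041, 0.0897]), array([0.039 , 0.0388, 0.0074]), array([456.0108, 203.9888]), 19.789941787719727, np.float64(0.09061716373131025))
(array([0.4488, 0.1168, 0.0757]), array([0.0235, 0.0229, 0.0052]), array([448.7665, 116.8052]), 11.828474998474121, np.float64(0.07610910935016285))
```

```bash
python3 - <<'E'
from h import *
from bench import *
np.set_printoptions(precision=4,suppress=True)
D=np.array([.4566,.2037])
q=state()["joint_pos"];q[5]=.5;movej(q)
R=state()["ee_rot"]
move_l([*D,.125],.15,R);e=state()["ee_pos"]-[*D,.125];print(e)
move_l(np.r_[D,.0725]-e,.1);s=state();print(s["ee_pos"],s["time"])
M=[]
for k in range(5):hold(.02);s=state();M.append(np.r_[s["ft_force"],s["moment"]])
M=np.array(M);print(M.mean(0),M.std(0));np.save("base.npy",M.mean(0))
close();s=state();print(s["time"],s["finger_gap"],s["finger_force"],s["ft_force"]-M.mean(0)[:3],s["moment"]-M.mean(0)[3:],s["ee_pos"],s["joint_pos"])
E
```

```text
[0.0003 0.0001 0.0008]
[0.4566 0.2037 0.0723] 9.8167
[ 0.0413 -0.2001  0.2257 -0.0638  0.0807 -0.0152] [0.167  0.5927 0.3055 0.0131 0.0444 0.0383]
10.7333 0.03761673711663396 29.999887347221375 [-0.0309  0.6148 -0.5104] [-0.0122  0.0014  0.021 ] [0.4563 0.2036 0.0717] [ 0.3513 -0.1528  1.7514  0.0004  1.5441  0.5066]
```

```bash
cat >turn.py <<'E'
from h import *
from bench import *
base=np.load("base.npy")
def sample(n=5,dt=.02):
    M=[];T=[];Q=[]
    for k in range(n):
        if k:hold(dt)
        s=state();M.append(s["moment"][2]-base[5]);T.append(s["joint_torque"][5]);Q.append(s["joint_pos"][5])
    return np.mean(M),np.std(M),np.mean(T),np.std(T),np.mean(Q),s["time"]
E
python3 - <<'E'
from turn import *
q=state()["joint_pos"];q0=.5
print(*["%.4f"%x for x in sample(10,.01)])
for k in range(1,9):
    q[5]=q0-.05*k;t=state()["time"];movej(q);t1=state()["time"]
    print("%.3f dt %.3f"%(q[5],t1-t),*["%.4f"%x for x in sample(6,.01)])
s=[state()["moment"][2] for _ in range(4)];print(s)
E
```

```text
-0.0013 0.0261 -0.0001 0.0001 0.5066 10.8083
0.450 dt 0.250 -0.0003 0.0242 -0.1557 0.0474 0.4515 11.1000
0.400 dt 0.250 -0.0371 0.0200 -0.1576 0.0417 0.4021 11.3917
0.350 dt 0.250 -0.0504 0.0157 -0.1841 0.0416 0.3522 11.6833
0.300 dt 0.250 -0.1046 0.0166 -0.2119 0.0416 0.3023 11.9750
0.250 dt 0.250 -0.1185 0.0186 -0.2401 0.0416 0.2523 12.2667
0.200 dt 0.250 0.0338 0.0320 -0.0879 0.0380 0.2021 12.5583
0.150 dt 0.250 0.0082 0.0151 -0.1051 0.0415 0.1522 12.8500
0.100 dt 0.250 0.0219 0.0320 -0.1043 0.0415 0.1022 13.1417
[np.float64(0.016043095251955415), np.float64(0.016043095251955415), np.float64(0.016043095251955415), np.float64(0.016043095251955415)]
```

```bash
python3 - <<'E'
from turn import *
q=state()["joint_pos"];c=.1;n=0;q[5]=c
while c>-2.3:
    c-=.05;q[5]=c;movej(q);m=sample(6,.01)
    print("%.2f"%c,"%.3f %.4f"%(m[0],m[2]),"%.1f"%m[5])
    n=n+1 if m[2]<-.285 else 0
    if n==2 or m[2]<-.33: print("STOP");break
E
```

```text
0.05 0.009 -0.1153 13.4
0.00 -0.018 -0.1437 13.7
-0.05 -0.067 -0.1723 14.0
-0.10 -0.064 -0.2008 14.3
-0.15 -0.099 -0.2293 14.6
-0.20 -0.037 -0.1654 14.9
-0.25 0.010 -0.1019 15.2
-0.30 0.007 -0.1044 15.5
-0.35 -0.000 -0.1044 15.8
-0.40 -0.012 -0.1330 16.1
-0.45 -0.029 -0.1615 16.4
-0.50 -0.079 -0.1900 16.6
-0.55 -0.113 -0.2185 16.9
-0.60 -0.132 -0.2470 17.2
-0.65 -0.140 -0.2445 17.5
-0.70 -0.164 -0.2741 17.8
-0.75 -0.191 -0.3032 18.1
-0.80 -0.215 -0.3323 18.4
STOP
```

```bash
cat >cw.py <<'E'
from turn import *
def run(c,target,count=0,cmax=2.5):
    q=state()["joint_pos"];pk=0
    while c<cmax:
        c+=.05;q[5]=c;movej(q);m=sample(6,.01)
        pk=max(pk,m[2]);d=""
        if pk-m[2]>.05 and pk>.18: 
            if state()["joint_torque"][5]: count+=1;pk=m[2] if m[2]<.13 else 0;d="CLICK %d"%count
            if m[2]>.13:
                m=sample(4,.02);pk=m[2];d+=" resample %.4f"%m[2]
        print("%.2f"%c,"%.3f %.4f"%(m[0],m[2]),"%.1f"%m[5],d)
        if count==target or m[2]>.32:break
    return c,count
E
python3 -c "
from cw import *
print(run(-.8,4))"
```

```text
-0.75 -0.194 -0.0685 18.7 
-0.70 -0.136 -0.0590 19.0 
-0.65 -0.134 -0.0362 19.3 
-0.60 -0.112 -0.0089 19.6 
-0.55 -0.081 0.0196 19.9 
-0.50 -0.059 0.0160 20.1 
-0.45 -0.039 0.0452 20.4 
-0.40 -0.029 0.0736 20.7 
-0.35 0.004 0.1021 21.0 
-0.30 0.018 0.1036 21.3 
-0.25 0.032 0.1037 21.6 
-0.20 0.022 0.1038 21.9 
-0.15 0.009 0.1038 22.2 
-0.10 0.013 0.1038 22.5 
-0.05 0.018 0.1038 22.8 
0.00 -0.011 0.1038 23.1 
0.05 -0.002 0.1038 23.4 
0.10 0.047 0.1309 23.6 
0.15 0.060 0.1593 23.9 
0.20 0.112 0.1878 24.2 
0.25 0.138 0.2164 24.5 
0.30 0.135 0.2448 24.8 
0.35 0.017 0.0960 25.1 CLICK 1
0.40 0.005 0.1048 25.4 
0.45 0.045 0.1041 25.7 
0.50 0.048 0.1203 26.0 
0.55 0.058 0.1490 26.3 
0.60 0.102 0.1777 26.6 
0.65 0.091 0.2065 26.9 
0.70 0.139 0.2337 27.1 
0.75 0.014 0.1016 27.4 CLICK 2
0.80 -0.005 0.1051 27.7 
0.85 0.008 0.1042 28.0 
0.90 0.013 0.1095 28.3 
0.95 0.049 0.1382 28.6 
1.00 0.055 0.1669 28.9 
1.05 0.096 0.1956 29.2 
1.10 0.130 0.2244 29.5 
1.15 0.162 0.2513 29.8 
1.20 0.011 0.1004 30.1 CLICK 3
1.25 0.006 0.1048 30.4 
1.30 0.017 0.1041 30.6 
1.35 0.013 0.1275 30.9 
1.40 0.081 0.1561 31.2 
1.45 0.108 0.1848 31.5 
1.50 0.109 0.2136 31.8 
1.55 0.138 0.2415 32.1 
1.60 -0.005 0.0893 32.4 CLICK 4
(1.600000000000001, 4)
```

```bash
python3 -c "
from cw import *
print(run(1.6,5,4,2.2))"
```

```text
1.65 0.024 0.1049 32.7 
1.70 0.016 0.1042 33.0 
1.75 0.011 0.1166 33.3 
1.80 0.067 0.1452 33.6 
1.85 0.086 0.1739 33.9 
1.90 0.134 0.2026 34.1 
1.95 0.135 0.2314 34.4 
2.00 0.048 0.0310 34.8 CLICK 5 resample 0.0310
(2.0000000000000004, 5)
```

```bash
python3 - <<'E'
from h import *
from bench import *
np.set_printoptions(precision=4,suppress=True)
gripper_open();print(state()["time"],state()["finger_gap"])
p=state()["ee_pos"];move_l([p[0],p[1],.125],.15)
q=state()["joint_pos"];q[5]=.5;movej(q)
R=state()["ee_rot"];close()
move_l([.4494,.1163,.105],.15,R);s=state();print(s["time"],s["ee_pos"],s["ft_force"],s["finger_gap"])
P=cloud(dict(np.load("w-1.14.npz")));r=np.hypot(P[...,0]-.4494,P[...,1]-.1163)
for a,b in[(0,.01),(.0125,.0145),(.0145,.0165),(.0165,.019),(.019,.022)]:print(a,np.percentile(P[(r>a)&(r<b)][:,2],[5,50,80,95]))
E
```

```text
35.6833 0.08780401559092846
39.625 [0.4495 0.1166 0.1053] [ 0.0354  0.4129 -0.0008] 0.000434648643396595
0 [0.0751 0.0763 0.0769 0.0775]
0.0125 [0.0653 0.0664 0.0671 0.0676]
0.0145 [0.065  0.0663 0.0668 0.0672]
0.0165 [0.0652 0.0662 0.0668 0.0673]
0.019 [0.0543 0.0579 0.065  0.0663]
```

```bash
python3 - <<'E'
from h import *
from bench import *
e=state()["ee_pos"][2]-.105
f0=np.mean([(hold(.02),state()["ft_force"][2])[1] for _ in range(6)])
x,y=.4494,.1163
move_l([x,y,.086-e],.1)
z=.086
while z>.074:
    z-=.001;move_l([x,y,z-e],.03);F=[]
    for _ in range(5):hold(.02);F.append(state()["ft_force"][2])
    f=np.mean(F)-f0;s=state();print("%.4f %.4f %.2f %.2f"%(z,s["ee_pos"][2],f,s["time"]))
    if f>14:break
hold(.3);move_l([x,y,.125],.15)
i=get_image("wrist");cv2.imwrite("pics/end.png",i["frame"]);P=cloud(i)
r=np.hypot(P[...,0]-.4494,P[...,1]-.1163);print(np.percentile(P[r<.01][:,2],[5,50,95]) if (r<.01).any() else 0,state()["time"])
i=get_image("scene");cv2.imwrite("pics/end2.png",i["frame"][150:330,120:340].repeat(2,0).repeat(2,1))
E
```

```text
0.0850 0.0852 1.07 40.40
0.0840 0.0840 1.92 40.73
0.0830 0.0829 2.75 41.07
0.0820 0.0819 3.02 41.40
0.0810 0.0809 3.75 41.73
0.0800 0.0799 4.27 42.07
0.0790 0.0793 6.47 42.40
0.0780 0.0792 10.72 42.73
0.0770 0.0791 15.66 43.07
[0.07554874 0.07755724 0.19362805] 43.8917
```

View pics/end2.png

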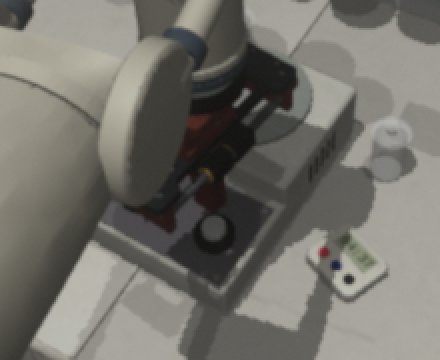

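The button is back up with the fingers clear of it. The timer and jar have not moved.

```bash
python3 -c "
from bench import *
p=state()['ee_pos'];move_l([p[0],p[1],.2],.15);print(state()['time'],state()['ft_force']);print(job_done())"
```

```text
44.5917 [-0.10686128  0.26389423 -0.79216525]
the job is handed in; nothing more can be done
None
```

I wound the dial back to its anticlockwise stop without forcing it and turned it clockwise five felt clicks. I then let go, pushed the start button right down and released it; the job was handed in at about 45 s.

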